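Draw out the organiser tray with a hook, up to its sprung stop

ROBOT

A 6-joint arm with a two-finger parallel gripper is mounted at the origin on the work surface. World frame = base frame: x ahead of the robot, y to its left, z up, the work surface at z = 0. Lengths are in m, angles in rad, forces in N, time in s.
With the tool pointing down it reaches from about 0.375 to 0.975 m from the base axis. Payload 3.8 kg.
Tool frame: the origin (TCP) lies midway between the tips of the shut fingers; the grasp point (between the pads) lies 19 mm behind it; x points along the fingers, z is the direction in which the jaws open and shut, and the axes are right-handed (so a half turn about x gives the same grasp; the last joint's range is limited). The gripper opens to 85 mm and grips with 20 to 120 N. Pads are 22 mm wide; open, the fingers measure 114 mm over their backs; the gripper's body (76 mm by 85 mm) begins 54 mm behind the grasp point. The pads swing forward as they close: fully open they stand 13 mm farther back than shut.
Start: joints at [-1.29, 0.264, 1.604, -0, 1.274, -0.037], TCP at [0.211, -0.641, 0.231] pointing down, gripper open.
Joint ranges: [-2.63, 2.63], [-0.94, 2.18], [0.31, 2.57], [-1.31, 4.45], [0, 2.66], [-2.55, 2.55]. Speed limits (rad/s): [2.57, 2.57, 3.14, 3.14, 3.14, 3.14].

INTERFACE

Orientations are given as a rotation vector (axis times angle).
In Python, from workcell import * gives the robot as it stands. The module is installed in compiled form; this text tells all that it offers.
- The arm moves only by the tool carry_out, never from a script. Its arguments are lists of equal length, an entry for each row: "offset": the shift along the tool's x, y, z in cm, a list of three; "delta_rot": the turn, a rotation vector about the tool's x, y, z in degrees, a list of three. A call has exactly 5 rows; each row shifts and turns the commanded pose from where the row before left it, along the tool's axes as they then stand; what a row does not reach is not made up. A row lasts 1/12 s, in which the tool goes at most 41.7 mm and 7.16 degrees, less where a joint would pass 70% of its speed; a pose out of reach is approached as far as the arm can. A call is refused whole if a number of a shift passes 4.17 or a number of a turn 7.16, either way. A call with a gripper value outside its range is refused whole. "fingers" is the opening, from -1 (shut) to 1 (fully open), set as the call begins (left out, the last holds). The fingers move at their own pace and stop on an object; "newtons" is the grip in N (left out, the last holds). Time passes only in rows, so rows that do not move let the fingers close, or fill a call up. It gives the time, the measured TCP pose, the force and the opening at its end, in the units of the state.
- read_state(): the state, without advancing time (a new reading comes with each control period).
- read_camera(name): name is "scene" or "top"; returns (picture, depth): 384x512x3 uint8, red, green, blue; 384x512 float32, m along the optical axis (not along the pixel's ray), 0 where there is no reading.
- get_calibration(name): a dict with "fx", "fy", "cx", "cy" (pixels), "distortion" ([k1, k2, p1, p2, k3] as OpenCV has them; the pictures are not rectified), "R" (3x3) and "t" (3): a world point X has camera coordinates R X + t. Camera axes: x right, y down, z forward; pixel columns grow to the right and rows downward; lengths in m; the calibration is good to about 2 mm. A picture is of the moment at which its call begins. get_calibration takes no time and is no camera call.
- finish_job(): hands the job in, once; it reports no verdict.
The state is a dict: "time": time; "q": joint angles; "joint_vel": joint speeds; "joint_torque": joint torques, N m; "tool_pos": TCP position; "tcp_rot": TCP orientation; "wrist_force": force on the tool from outside, world axes, zero at the start; "torque": the same for the moment, N m; "width": opening from 0.0 (shut) to 1.0 (fully open).
Only numpy, scipy, OpenCV 4.12 (cv2) and the standard library are available. Lean on these libraries where they do the work, as an engineer would, in place of code of your own. Each camera call takes 0.05 s, during which the arm holds its last target. There are 200 camera calls.

TASK

Take the hook from its rest, drop its prong into the pull ring of the organiser's tray and drag the tray out until it is caught by the sprung stop hidden inside; hold it pulled firmly against that stop for a moment, with about 16 N and never more than 25 N. Then unhook, leave the tray drawn out and lay the hook back in its rest as it was. Touch the tray and organiser with nothing but the hook, and leave the other things alone.

Things in the scene. Friction and masses are not known exactly. Their poses are not given: they have to be found in the camera images.
- organiser: Fixed black plastic organiser, 170 (x) x 136 (y) x 90 mm high, flip-top lid shut, open in front. Origin: centre of its underside; its front face, 85 mm away, looks along its -x, the way the tray slides out. A sprung stop hidden inside catches the tray; where it does differs each time, not measured or seen, only felt: the pull grows by 2 N at touch, then 2 N per mm; it has 12 mm of give.
- tray: Loose black plastic tray (about 0.5 kg) with pencils, 150 (x) x 118 (y) mm, 36 mm high in front, on the table inside the organiser with 3 mm play each side. Slides along the organiser's x, axes parallel to it. Origin: centre of its underside. Fully in, it is at -10 mm in the organiser's x; it starts 0 to 15 mm out. It drags with 1 to 4 N; 50 to 80 mm out it meets the sprung stop.
- ring (a point): Centre of the horizontal steel pull ring fixed rigidly to the tray: 32 mm ahead of the tray's front face, 28 mm above the table, 22 mm mean diameter, of 7 mm round wire, open hole 13 mm across, axis vertical, 24 mm of free space below it. The hook may bear on ring and tray with up to 25 N; a steady pull of 12 N or more for 0.3 s on the stop is enough.
- hook: Hand hook (0.14 kg): square wooden handle 120 x 22 x 22 mm along its x, origin at the handle's centre, z up as it lies in the rest. A steel shank 8 mm thick runs on from the +x end to 95 mm from the origin; there a straight round prong 8 mm thick turns down (-z), its rounded tip 46 mm below the handle's axis. Grip it across its middle, from above.
- hook_tip (a point): Lowest point of the hook's prong (hook frame 95, 0, -46 mm).
- rest: Fixed steel rest for the hook: base 144 (x) x 60 x 6 mm, two posts 12 mm thick at +-52 mm along x with seats 50 mm above the table, each with cheeks up to 64 mm leaving a groove 30 mm wide along x for the 22 mm handle. 92 mm are free for fingers between posts. Origin: centre of its underside. Seated, the hook's origin is 61 mm above it and its x runs with the rest's x.
- coaster: Bystander: loose white ceramic disc, 96 mm across, 8 mm high; origin centre of underside. It and the rest change sides.
- pencil_grip: Bystander: small orange silicone pencil grip, a tube 16 mm across and 34 mm high standing on the coaster; origin centre of underside.
- tape_holder: Bystander: loose stainless steel tape roll holder, 100 x 70 x 74 mm; origin centre of underside.
- rule: Bystander: loose folded wooden rule, 200 (x) x 17 x 16 mm; origin centre of underside.
There are look-alikes about, which are no part of the job. Leave any orange or pink look-alike of the rest alone.

How it is judged:
By the outcome, as a careful person would: the job done as asked, in the order asked, and still so for the second after the job is handed in, with the robot touching nothing.
It also fails if it takes over 72 s, if anything falls off the work surface, if the arm or the gripper's body presses on something with over 40 N, if the wrist force passes 120 N, or if a joint passes its speed limit or range.

## Working session

There is one attempt and no reset: what is moved stays moved. The work goes in short steps, Python scripts to look and compute and a tool call to move; the robot and the scene stay as the last step left them, time stands still between calls to the robot, and variables do not carry over. Pictures are saved under pics/ and viewed, about 8 in all and at most 12, crops included, and the job is handed in when it is done.

Besides the shell and the picture viewer there is one more tool, called after ">>>" as name(argument=value, ...) on one line, values as JSON. carry_out: Moves the arm, as the interface text tells. Its arguments: {"type":"object","properties":{"offset":{"type":"array"},"delta_rot":{"type":"array"},"fingers":{"type":"number"},"newtons":{"type":"number"}},"required":["offset","delta_rot"]}

```bash
mkdir -p pics; cat > h.py <<'E'
from workcell import *
import numpy as np, cv2
from scipy.spatial.transform import Rotation as Rn
def cloud(name):
    im,d=read_camera(name); c=get_calibration(name)
    v,u=np.mgrid[:384,:512]
    K=np.array([[c['fx'],0,c['cx']],[0,c['fy'],c['cy']],[0,0,1]])
    p=cv2.undistortPoints(np.stack([u.ravel(),v.ravel()],1).astype(np.float64)[:,None],K,np.array(c['distortion']))[:,0]
    P=np.c_[p,np.ones(len(p))]*d.reshape(-1,1)
    W=(P-np.array(c['t']))@np.array(c['R'])
    W[d.ravel()==0]=np.nan
    return im,W.reshape(384,512,3)
E
python3 - <<'E'
from h import *
for n in('top','scene'):
    im,W=cloud(n); np.savez(n+'.npz',im=im,W=W)
    cv2.imwrite(f'pics/{n}0.png',cv2.resize(im[...,::-1],(800,600),interpolation=cv2.INTER_CUBIC))
    c=get_calibration(n); print(n,c['fx'],-np.array(c['R']).T@np.array(c['t']))
s=read_state(); print(s)
print(Rn.from_rotvec(s['tcp_rot']).as_matrix().round(3))
E
```

```text
top 452.2325580740384 [ 0.46425335 -0.07887002  1.39767865]
scene 420.4403656108362 [1.03227808 0.50378801 0.76291044]
{'time': 0.1, 'q': array([-1.28989207e+00,  2.64683991e-01,  1.60529565e+00,  2.39451514e-06,
        1.27370421e+00, -3.68955265e-02]), 'joint_vel': array([-1.20166865e-03, -2.87505011e-03, -1.05276117e-03, -3.77745037e-04,
        5.79646852e-05,  2.40933238e-03]), 'joint_torque': array([-2.06229702e-04, -5.16706288e+01, -3.68591845e+01, -3.42349961e-05,
        6.37778838e-03, -5.34720334e-05]), 'tool_pos': array([ 0.2107325 , -0.64053509,  0.23005093]), 'tcp_rot': array([ 0.97328372,  1.34463755, -0.97114541]), 'wrist_force': array([-0.22428491,  1.32074384, -0.44472702]), 'torque': array([-0.0313328 , -0.03199251,  0.01479295]), 'width': 1.0024471883201194}
[[-0.001  0.95   0.312]
 [ 0.002  0.312 -0.95 ]
 [-1.     0.    -0.002]]
```

View pics/top0.png

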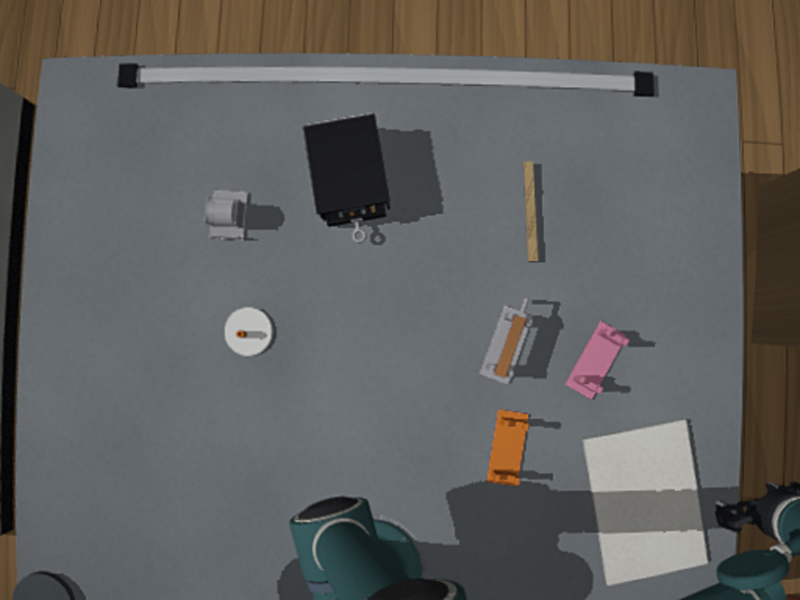

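View pics/scene0.png

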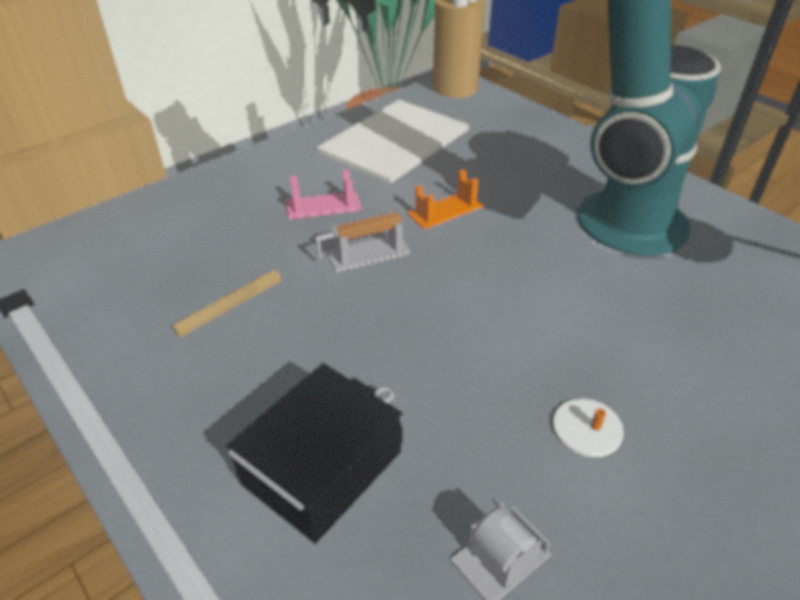

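The top view shows the hook in the grey rest near (510,343), with its shank pointing up to (524,303). The organiser is at (347,165), its ring at (358,235). The pink and orange rests are the look-alikes.

```bash
cat >> h.py <<'E'
def raycast(name,uv,z):
    c=get_calibration(name)
    K=np.array([[c['fx'],0,c['cx']],[0,c['fy'],c['cy']],[0,0,1]]);R=np.array(c['R']);t=np.array(c['t'])
    p=cv2.undistortPoints(np.array(uv,float).reshape(-1,1,2),K,np.array(c['distortion']))[:,0]
    d=np.c_[p,np.ones(len(p))]@R; o=-R.T@t
    return o+d*((z-o[2])/d[:,2])[:,None]
def rect(m,name,z):
    n,l,s,_=cv2.connectedComponentsWithStats(m.astype(np.uint8)); k=1+s[1:,4].argmax()
    v,u=np.nonzero(l==k); X=raycast(name,np.c_[u,v],z)[:,:2]
    r=cv2.minAreaRect((X*1000).astype(np.float32)); return r,X.mean(0),len(u),l==k
E
python3 - <<'E'
from h import *
D=np.load('top.npz');im=D['im'];W=D['W']
hsv=cv2.cvtColor(im,cv2.COLOR_RGB2HSV)
v,u=np.mgrid[:384,:512]
def box(a,b,c,d): return (u>a*.64)&(u<b*.64)&(v>c*.64)&(v<d*.64)
m=box(480,545,295,390)&(hsv[...,1]>90)
r,c,n,mm=rect(m,'top',.072); print('handle',r,c,n,np.nanmedian(W[mm],0), np.nanmedian(im[mm],0))
m=box(290,400,105,235)&(abs(W[...,2]-.09)<.012)
r,c,n,mm=rect(m,'top',.09); print('org',r,c,n,np.nanmedian(W[mm][:,2])); print(cv2.boxPoints(r))
g=im.astype(int).sum(2)
m=box(340,380,218,248)&(g>360)
r,c,n,mm=rect(m,'top',.028+.0035); print('ring',r,c,n,np.nanmedian(W[mm],0))
# shank/prong
m=box(515,535,293,312)&(W[...,2]>.045); print('shank',np.c_[W[m]].round(3)[:12])
# crop
cr=np.hstack([cv2.resize(im[175:255,295:355,::-1],(390,520),interpolation=cv2.INTER_CUBIC),cv2.resize(im[115:165,195:255,::-1],(400,333),interpolation=cv2.INTER_CUBIC).copy() if 0 else cv2.copyMakeBorder(cv2.resize(im[115:165,195:255,::-1],(400,333),interpolation=cv2.INTER_CUBIC),0,187,0,0,cv2.BORDER_CONSTANT)])
cv2.imwrite('pics/crop1.png',cr)
D=np.load('scene.npz');im=D['im'];W=D['W'];hsv=cv2.cvtColor(im,cv2.COLOR_RGB2HSV)
g=im.astype(int).sum(2)
m=box(370,400,383,408)&(g>330)
r,c,n,mm=rect(m,'scene',.028); print('ring scene',r,c,n,np.nanmedian(W[mm],0))
m=box(335,405,210,240)&(hsv[...,1]>90)
r,c,n,mm=rect(m,'scene',.066); print('handle scene',c,n,np.nanmedian(W[mm],0))
E
```

```text
handle ((456.62762451171875, -259.2230224609375), (22.46080207824707, 116.11409759521484), 71.67915344238281) [ 0.45665361 -0.25886025] 289 [ 0.45719329 -0.25881973  0.07223007] [137.  96.  61.]
org ((791.7040405273438, 59.33563232421875), (183.75938415527344, 141.29449462890625), 11.373940467834473) [0.79265321 0.05934412] 2783 0.09118238753159368
[[687.69635  110.4757  ]
 [715.5612   -28.043901]
 [895.71173    8.195564]
 [867.84686  146.71516 ]]
ring ((668.499755859375, 38.74750518798828), (34.9182243347168, 24.493200302124023), 37.00345993041992) [0.66745518 0.03633158] 46 [0.6679101  0.0382411  0.03135522]
shank [[ 0.549 -0.287  0.065]
 [ 0.55  -0.291  0.063]
 [ 0.547 -0.285  0.062]
 [ 0.546 -0.287  0.066]
 [ 0.547 -0.291  0.059]
 [ 0.543 -0.285  0.063]
 [ 0.543 -0.287  0.067]
 [ 0.544 -0.291  0.064]
 [ 0.54  -0.284  0.068]
 [ 0.541 -0.288  0.063]
 [ 0.541 -0.291  0.062]
 [ 0.538 -0.282  0.063]]
ring scene ((663.4293823242188, 38.00407409667969), (42.69326400756836, 38.465667724609375), 49.56360626220703) [0.65625944 0.03708545] 183 [0.64876685 0.02845678 0.00126898]
handle scene [ 0.45877687 -0.2544405 ] 353 [ 0.45911621 -0.25472038  0.06891393]
```

View pics/crop1.png

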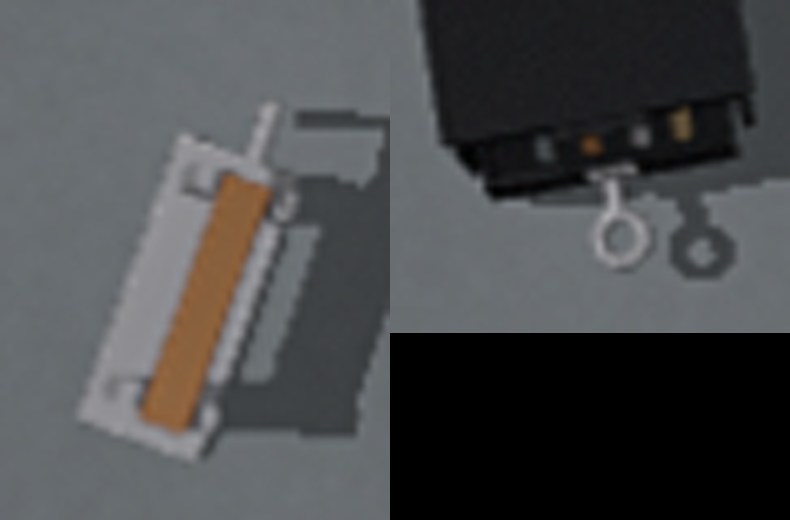

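Rest and hook agree in both views: handle centre (0.457,-0.259), yaw about -18.3°, top at z 0.072. In the crop the ring centre is near (621,238), and the organiser yaw is about 11°.

```bash
cat >> h.py <<'E'
def plan(pos,yaw,rows,cur=None):
    "rows towards TCP pos with tool x down and tool y at yaw deg; offsets in cm"
    s=read_state(); R=Rn.from_rotvec(s['tcp_rot']); p=np.array(s['tool_pos'])
    a=np.radians(yaw); G=Rn.from_matrix(np.array([[0,np.cos(a),np.sin(a)],[0,np.sin(a),-np.cos(a)],[-1,0,0]]))
    w=(R.inv()*G).as_rotvec(); st=Rn.from_rotvec(w/rows); d=(np.array(pos)-p)/rows
    print('turn/row deg',np.degrees(w/rows).round(2),'total cm in tool',(R.inv().apply(np.array(pos)-p)*100).round(2))
    for i in range(rows):
        print((R.inv().apply(d)*100).round(2).tolist()); R=R*st
def st():
    s=read_state(); M=Rn.from_rotvec(s['tcp_rot']).as_matrix()
    print('t',round(s['time'],2),'p',np.round(s['tool_pos'],4),'yaw',np.degrees(np.arctan2(M[1,1],M[0,1])).round(2),'x',M[:,0].round(3),'F',np.round(s['wrist_force'],1),'w',round(s['width'],3),'q6',round(s['q'][5],2))
E
python3 - <<'E'
from h import *
print(raycast('top',[[229.2,150.3]],.0315))
plan([.4566,-.2588,.13],-18.3,15)
E
```

```text
[[0.66427415 0.03494452 0.0315    ]]
turn/row deg [ 2.43 -0.01  0.  ] total cm in tool [ 10.07  35.28 -28.56]
[0.67, 2.35, -1.9]
[0.67, 2.27, -2.0]
[0.67, 2.18, -2.1]
[0.67, 2.09, -2.19]
[0.67, 2.0, -2.27]
[0.67, 1.9, -2.36]
[0.67, 1.8, -2.44]
[0.67, 1.69, -2.51]
[0.67, 1.58, -2.58]
[0.67, 1.47, -2.64]
[0.67, 1.36, -2.7]
[0.67, 1.24, -2.76]
[0.67, 1.12, -2.81]
[0.67, 1.0, -2.86]
[0.67, 0.88, -2.9]
```

>>> carry_out(offset=[[0.5,2.35,-1.9],[0.5,2.27,-2.0],[0.5,2.18,-2.1],[0.5,2.09,-2.19],[0.5,2.0,-2.27]], delta_rot=[[2.43,0,0],[2.43,0,0],[2.43,0,0],[2.43,0,0],[2.43,0,0]], fingers=1)

```text
time: 0.52
tool_pos: [0.2931, -0.5125, 0.2054]
tcp_rot: [1.133, 1.257, -1.133]
wrist_force: [-0.4, -0.6, -1.2]
width: 1.003
```

>>> carry_out(offset=[[0.5,1.9,-2.36],[0.5,1.8,-2.44],[0.5,1.69,-2.51],[0.5,1.58,-2.58],[0.5,1.47,-2.64]], delta_rot=[[2.43,0,0],[2.43,0,0],[2.43,0,0],[2.43,0,0],[2.43,0,0]])

```text
time: 0.93
tool_pos: [0.3751, -0.3851, 0.1806]
tcp_rot: [1.289, 1.157, -1.289]
wrist_force: [0.5, -0.1, 0.6]
width: 0.999
```

>>> carry_out(offset=[[0.5,1.36,-2.7],[0.5,1.24,-2.76],[0.5,1.12,-2.81],[0.5,1.0,-2.86],[0.5,0.88,-2.9]], delta_rot=[[2.43,0,0],[2.43,0,0],[2.43,0,0],[2.43,0,0],[2.43,0,0]])

```text
time: 1.35
tool_pos: [0.4568, -0.2579, 0.1557]
tcp_rot: [1.441, 1.041, -1.442]
wrist_force: [1.0, 0.0, 0.8]
width: 1.001
```

```bash
python3 - <<'E'
from h import *
st(); plan([.4566,-.2588,.06],-18.3,5)
E
```

```text
t 1.35 p [ 0.4568 -0.2579  0.1557] yaw -18.37 x [-0.001  0.    -1.   ] F [1.  0.  0.8] w 1.001 q6 1.33
turn/row deg [-0.01 -0.    0.01] total cm in tool [9.57 0.02 0.1 ]
[1.91, 0.0, 0.02]
[1.91, 0.0, 0.02]
[1.91, 0.0, 0.02]
[1.91, 0.0, 0.02]
[1.91, 0.0, 0.02]
```

>>> carry_out(offset=[[2.3,0,0.02],[2.3,0,0.02],[2.3,0,0.02],[2.3,0,0.02],[2.3,0,0.02]], delta_rot=[[0,0,0],[0,0,0],[0,0,0],[0,0,0],[0,0,0]])

```text
time: 1.77
tool_pos: [0.456, -0.26, 0.04]
tcp_rot: [1.439, 1.042, -1.44]
wrist_force: [-0.7, -0.3, -0.6]
width: 1.0
```

>>> carry_out(offset=[[0,0,0],[0,0,0],[0,0,0],[0,0,0],[0,0,0]], delta_rot=[[0,0,0],[0,0,0],[0,0,0],[0,0,0],[0,0,0]], fingers=-1, newtons=110)

```text
time: 2.18
tool_pos: [0.4576, -0.2613, 0.0431]
tcp_rot: [1.44, 1.038, -1.438]
wrist_force: [0.2, 0.7, -0.2]
width: 0.301
```

>>> carry_out(offset=[[0,0,0],[0,0,0],[0,0,0],[0,0,0],[0,0,0]], delta_rot=[[0,0,0],[0,0,0],[0,0,0],[0,0,0],[0,0,0]])

```text
time: 2.6
tool_pos: [0.4578, -0.2614, 0.0434]
tcp_rot: [1.44, 1.038, -1.438]
wrist_force: [-0.2, -0.6, 7.8]
width: 0.239
```

>>> carry_out(offset=[[-0.8,0,0],[-1.5,0,0],[-1.7,0,0],[-1.7,0,0],[-1.8,0,0]], delta_rot=[[0,0,0],[0,0,0],[0,0,0],[0,0,0],[0,0,0]])

```text
time: 3.02
tool_pos: [0.4556, -0.26, 0.117]
tcp_rot: [1.44, 1.043, -1.44]
wrist_force: [0.2, 0.0, -1.9]
width: 0.241
```

```bash
python3 - <<'E'
from h import *
st(); a=np.radians(11.2)
t=np.array([.665,.0355])-.095*np.array([np.cos(a),np.sin(a)])
print(t); plan([*t,.118],11.2,15)
E
```

```text
t 3.02 p [ 0.4556 -0.26    0.117 ] yaw -18.24 x [-0.001  0.001 -1.   ] F [ 0.2  0.  -1.9] w 0.241 q6 1.32
[0.57180926 0.01704774]
turn/row deg [-1.96 -0.    0.  ] total cm in tool [ -0.1    2.37 -29.95]
[-0.01, 0.16, -2.0]
[-0.01, 0.23, -1.99]
[-0.01, 0.29, -1.98]
[-0.01, 0.36, -1.97]
[-0.01, 0.43, -1.96]
[-0.01, 0.5, -1.94]
[-0.01, 0.56, -1.92]
[-0.01, 0.63, -1.9]
[-0.01, 0.69, -1.88]
[-0.01, 0.76, -1.85]
[-0.01, 0.82, -1.83]
[-0.01, 0.88, -1.8]
[-0.01, 0.94, -1.77]
[-0.01, 1.0, -1.73]
[-0.01, 1.06, -1.7]
```

>>> carry_out(offset=[[0,0.16,-2.0],[0,0.23,-1.99],[0,0.29,-1.98],[0,0.36,-1.97],[0,0.43,-1.96]], delta_rot=[[-1.96,0,0],[-1.96,0,0],[-1.96,0,0],[-1.96,0,0],[-1.96,0,0]])

```text
time: 3.43
tool_pos: [0.4949, -0.1671, 0.1166]
tcp_rot: [1.316, 1.137, -1.316]
wrist_force: [1.2, 0.6, -1.7]
width: 0.237
```

>>> carry_out(offset=[[0,0.5,-1.94],[0,0.56,-1.92],[0,0.63,-1.9],[0,0.69,-1.88],[0,0.76,-1.85]], delta_rot=[[-1.96,0,0],[-1.96,0,0],[-1.96,0,0],[-1.96,0,0],[-1.96,0,0]])

```text
time: 3.85
tool_pos: [0.5337, -0.0747, 0.1166]
tcp_rot: [1.19, 1.221, -1.191]
wrist_force: [1.0, -0.1, -1.0]
width: 0.236
```

>>> carry_out(offset=[[0,0.82,-1.83],[0,0.88,-1.8],[0,0.94,-1.77],[0,1.0,-1.73],[0,1.06,-1.7]], delta_rot=[[-1.96,0,0],[-1.96,0,0],[-1.96,0,0],[-1.96,0,0],[-1.96,0,0]])

```text
time: 4.27
tool_pos: [0.5724, 0.0176, 0.1165]
tcp_rot: [1.063, 1.296, -1.064]
wrist_force: [0.4, 0.1, -1.8]
width: 0.24
```

>>> carry_out(offset=[[0.4,0,0],[0.4,0,0],[0.4,0,0],[0.4,0,0],[0.4,0,0]], delta_rot=[[0,0,0],[0,0,0],[0,0,0],[0,0,0],[0,0,0]])

```text
time: 4.68
tool_pos: [0.5719, 0.0158, 0.0956]
tcp_rot: [1.065, 1.295, -1.066]
wrist_force: [0.3, -0.6, -0.8]
width: 0.241
```

```bash
python3 - <<'E'
from h import *
st()
for n,(r0,c0) in (('top',(120,195)),('scene',(215,205))):
    im,W=cloud(n); np.savez(n+'1.npz',im=im,W=W)
    cv2.imwrite(f'pics/{n}_k.png',cv2.resize(im[r0:r0+60,c0:c0+80,::-1],(800,600),interpolation=cv2.INTER_CUBIC))
E
```

```text
t 4.68 p [0.5719 0.0158 0.0956] yaw 11.09 x [-0.001 -0.    -1.   ] F [ 0.3 -0.6 -0.8] w 0.241 q6 1.36
```

View pics/top_k.png

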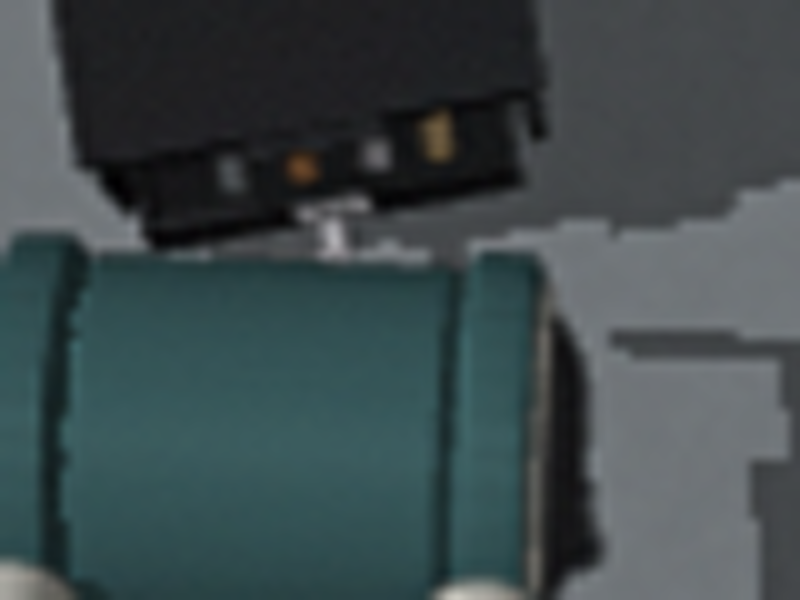

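View pics/scene_k.png

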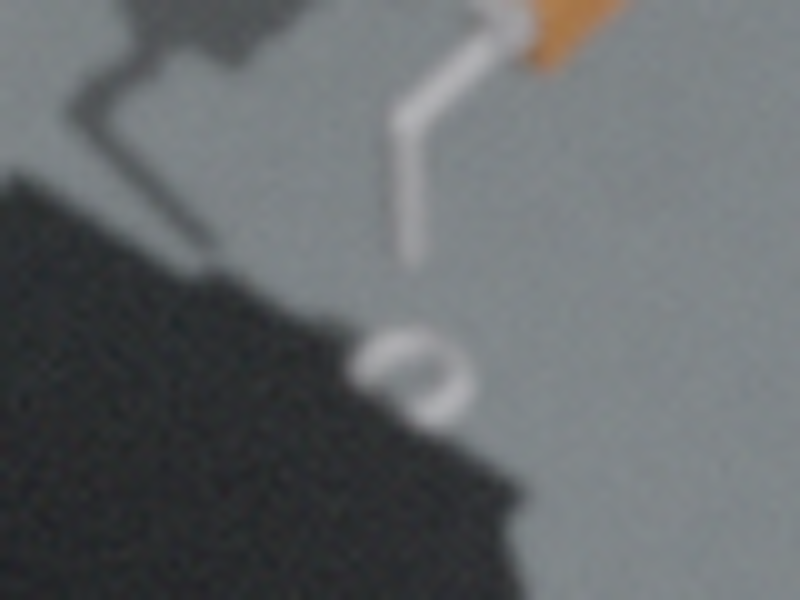

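Top: the arm hides the ring. Scene crop: prong tip at about (413,265), prong axis x≈407–413, and the ring's outer edge spans x 347–477, y 325–432. I'll compare both in the scene view so that calibration error cancels.

```bash
python3 - <<'E'
from h import *
from scipy.optimize import least_squares
im=np.load('scene1.npz')['im']; g=cv2.resize(im[215:275,205:285],(800,600),interpolation=cv2.INTER_CUBIC).astype(int).sum(2)
px=lambda a:(np.asarray(a,float)+.5)/10-.5+[205,215]
v,u=np.mgrid[:600,:800]
print('bg',np.median(g[450:590,560:790]),'ring',g[325:435,345:480].max(),'hole',g[380,415])
bg=np.median(g[450:590,560:790])
pk=np.percentile(g[325:435,345:480],97); thr=(bg+pk)/2
m=((u>340)&(u<485)&(v>315)&(v<440)&(g>thr))
cs,h=cv2.findContours(m.astype(np.uint8),cv2.RETR_CCOMP,cv2.CHAIN_APPROX_NONE)
o=max(cs,key=len)[:,0]; 
X=raycast('scene',px(o),.028)[:,:2]
f=lambda p:np.hypot(*(X-p[:2]).T)-.0145
for i in range(2):
    r=least_squares(f,X.mean(0),loss='soft_l1',f_scale=.001)
print('outer fit',r.x,np.abs(r.fun).mean(), 'free r',least_squares(lambda p:np.hypot(*(X-p[:2]).T)-p[2],[*r.x,.0145],loss='soft_l1',f_scale=.001).x)
for c,hh in zip(cs,h[0]):
    if hh[3]>=0 and len(c)>20:
        Y=raycast('scene',px(c[:,0]),.028)[:,:2]; print('hole',Y.mean(0),np.ptp(Y,0))
# prong: centroid columns per row
for r0 in (160,190,220,245,255,262,270):
    row=g[r0,370:450]; k=np.nonzero(row>thr)[0]; print(r0,(k.mean()+370,len(k)) if len(k) else None, end=' ')
s=read_state();zt=s['tool_pos'][2]-.0434+.015
print('tip z',zt, raycast('scene',px([[412,255],[413,262],[413,268]]),zt)[:,:2])
a=np.radians(11.1); print('expected tip',s['tool_pos'][:2]+.095*np.array([np.cos(a),np.sin(a)]))
E
```

```text
bg 399.0 ring 532 hole 388
outer fit [0.66031311 0.01375609] 0.002838256391366547 free r [0.66001268 0.02600714 0.00598185]
160 (np.float64(410.0), 11) 190 (np.float64(411.5), 12) 220 (np.float64(411.5), 10) 245 (np.float64(411.0), 9) 255 None 262 None 270 None tip z 0.06664600709560409 [[0.66031906 0.03319198]
 [0.66142313 0.03487117]
 [0.66250754 0.03618527]]
expected tip [0.66460911 0.0341474 ]
```

```bash
python3 - <<'E'
from h import *
from scipy.optimize import least_squares
for f0 in ('scene.npz','scene1.npz'):
    im=np.load(f0)['im']; g=cv2.resize(im[215:275,205:285],(800,600),interpolation=cv2.INTER_CUBIC).astype(int).sum(2)
    px=lambda a:(np.asarray(a,float)+.5)/10-.5+[205,215]
    v,u=np.mgrid[:600,:800]; bg=399
    for t in (25,50):
        m=(u>340)&(u<485)&(v>315)&(v<440)&(g>bg+t)
        X=raycast('scene',px(np.c_[u[m],v[m]]),.028)[:,:2]; w=np.sqrt(g[m]-bg)
        r=least_squares(lambda p:w*(np.hypot(*(X-p).T)-.011)*1000,[.665,.035],loss='soft_l1')
        print(f0,t,m.sum(),r.x.round(4),'rms mm',np.sqrt(np.mean((r.fun/w)**2)))
R=raycast('scene',px([[412,380]]),.028); print('eye',R)
E
```

```text
scene.npz 25 6682 [0.6617 0.0351] rms mm 2.7486495316015396
scene.npz 50 4651 [0.6623 0.0351] rms mm 2.2303408806221294
scene1.npz 25 6396 [0.6619 0.0352] rms mm 2.71788362365533
scene1.npz 50 4307 [0.6623 0.0352] rms mm 2.2330222225257357
eye [[0.66296357 0.03530415 0.028     ]]
```

>>> carry_out(offset=[[0.5,0.09,-0.08],[0.8,0,0],[0.7,0,0],[0.5,0,0],[0.4,0,0]], delta_rot=[[0,0,0],[0,0,0],[0,0,0],[0,0,0],[0,0,0]])

```text
time: 5.2
tool_pos: [0.5726, 0.0176, 0.066]
tcp_rot: [1.064, 1.296, -1.066]
wrist_force: [0.2, -0.1, -0.7]
width: 0.239
```

>>> carry_out(offset=[[0.2,0,0],[0.2,0,0],[0.2,0,0],[0.1,0,0],[0.1,0,0]], delta_rot=[[0,0,0],[0,0,0],[0,0,0],[0,0,0],[0,0,0]])

```text
time: 5.62
tool_pos: [0.5735, 0.0176, 0.0594]
tcp_rot: [1.065, 1.295, -1.064]
wrist_force: [0.4, 0.3, -1.1]
width: 0.237
```

```bash
python3 - <<'E'
from h import *
st()
im,W=cloud('scene')
cv2.imwrite('pics/scene_l.png',cv2.resize(im[215:275,205:285,::-1],(800,600),interpolation=cv2.INTER_CUBIC))
E
```

```text
t 5.62 p [0.5735 0.0176 0.0594] yaw 11.16 x [ 0. -0. -1.] F [ 0.4  0.3 -1.1] w 0.237 q6 1.36
```

View pics/scene_l.png

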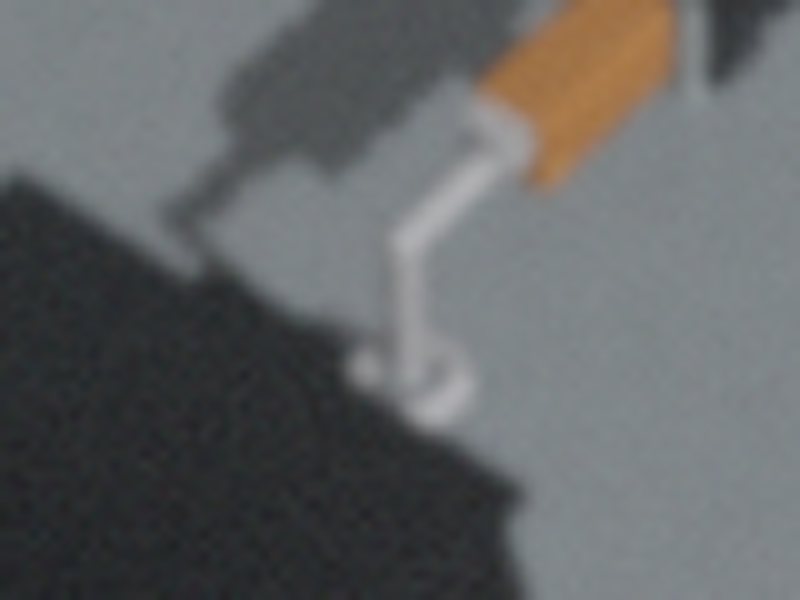

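Scene crop: the prong tip, at about (410,385), lies inside the ring outline (centre about (412,379)). I'll check the depth before going deeper.

```bash
python3 - <<'E'
from h import *
c=get_calibration('scene');K=np.array([[c['fx'],0,c['cx']],[0,c['fy'],c['cy']],[0,0,1]]);R=np.array(c['R'])
def proj(P):
    q=cv2.projectPoints(np.array(P,float),cv2.Rodrigues(R)[0],np.array(c['t']),K,np.array(c['distortion']))[0][:,0]
    return ((q-[205,215]+.5)*10-.5).round(0).tolist()
W=np.load('scene1.npz')['W']; print('prong before'); 
for r in (229,232,235,238,240,241): print(W[r,245:248].round(4).tolist())
im,W=cloud('scene'); print('prong now')
for r in (241,244,247,250,252,253): print(W[r,245:247].round(4).tolist())
a=np.radians(11.1);e=np.array([np.cos(a),np.sin(a)])
for tcp in ([.5719,.0158,.0956],[.5735,.0176,.0594]):
    h=np.array(tcp[:2])+.093*e; z=tcp[2]-.0284
    print('corner, sphere centre px',proj([[*h,z+.046],[*h,z+.004]]))
print('ring top/scene px',proj([[.6643,.0349,.028],[.6622,.0352,.028]]))
E
```

```text
prong before
[[0.6657, 0.0386, 0.1107], [0.6628, 0.0382, 0.1083], [0.6008, -0.036, 0.0016]]
[[0.6634, 0.0352, 0.0967], [0.6624, 0.0375, 0.098], [0.6058, -0.03, -0.0005]]
[[0.6643, 0.0361, 0.0886], [0.6615, 0.0361, 0.0866], [0.6132, -0.021, 0.0018]]
[[0.6658, 0.0377, 0.0814], [0.6626, 0.0371, 0.0785], [0.6173, -0.0162, -0.002]]
[[0.6651, 0.0367, 0.0735], [0.6625, 0.0368, 0.0717], [0.6224, -0.01, 0.0001]]
[[0.6639, 0.035, 0.0678], [0.6266, -0.0086, 0.0009], [0.624, -0.008, -0.0006]]
prong now
[[0.6663, 0.0381, 0.0723], [0.6647, 0.0395, 0.0725]]
[[0.6669, 0.0385, 0.0632], [0.6641, 0.0385, 0.0611]]
[[0.6663, 0.0375, 0.0518], [0.6657, 0.0402, 0.0539]]
[[0.6675, 0.0386, 0.0435], [0.6649, 0.0389, 0.0418]]
[[0.6678, 0.0388, 0.0371], [0.665, 0.0388, 0.0348]]
[[0.6517, 0.0182, 0.0013], [0.6487, 0.018, -0.0013]]
corner, sphere centre px [[399.0, 117.0], [403.0, 249.0]]
corner, sphere centre px [[402.0, 240.0], [406.0, 365.0]]
ring top/scene px [[406.0, 382.0], [414.0, 378.0]]
```

>>> carry_out(offset=[[0.2,0,0.05],[0.2,0,0],[0.2,0,0],[0.2,0,0],[0.1,0,0]], delta_rot=[[0,0,0],[0,0,0],[0,0,0],[0,0,0],[0,0,0]])

```text
time: 6.13
tool_pos: [0.5731, 0.0171, 0.0498]
tcp_rot: [1.064, 1.296, -1.065]
wrist_force: [-0.5, 0.6, -1.2]
width: 0.237
```

>>> carry_out(offset=[[0.25,0,0],[0.25,0,0],[0.25,0,0],[0.25,0,0],[0,0,0]], delta_rot=[[0,0,0],[0,0,0],[0,0,0],[0,0,0],[0,0,0]])

```text
time: 6.55
tool_pos: [0.5729, 0.0171, 0.0395]
tcp_rot: [1.064, 1.296, -1.065]
wrist_force: [0.2, -0.8, -1.4]
width: 0.241
```

>>> carry_out(offset=[[0,-0.1,0],[0,-0.2,0],[0,-0.2,0],[0,-0.2,0],[0,-0.2,0]], delta_rot=[[0,0,0],[0,0,0],[0,0,0],[0,0,0],[0,0,0]])

```text
time: 6.97
tool_pos: [0.5651, 0.0153, 0.0407]
tcp_rot: [1.065, 1.294, -1.063]
wrist_force: [2.1, 1.0, -3.0]
width: 0.236
```

>>> carry_out(offset=[[0,-0.2,0],[0,-0.3,0],[0,-0.3,0],[0,-0.2,0],[0,-0.2,0]], delta_rot=[[0,0,0],[0,0,0],[0,0,0],[0,0,0],[0,0,0]])

```text
time: 7.38
tool_pos: [0.5529, 0.013, 0.0405]
tcp_rot: [1.065, 1.294, -1.064]
wrist_force: [2.7, -0.2, -1.6]
width: 0.241
```

>>> carry_out(offset=[[0,-0.3,0],[0,-0.3,0],[0,-0.3,0],[0,-0.3,0],[0,-0.2,0]], delta_rot=[[0,0,0],[0,0,0],[0,0,0],[0,0,0],[0,0,0]])

```text
time: 7.8
tool_pos: [0.5389, 0.0102, 0.0404]
tcp_rot: [1.065, 1.295, -1.064]
wrist_force: [2.9, 1.7, -0.1]
width: 0.239
```

>>> carry_out(offset=[[0,-0.1,0],[0,-0.1,0],[0,-0.1,0],[0,-0.1,0],[0,-0.1,0]], delta_rot=[[0,0,0],[0,0,0],[0,0,0],[0,0,0],[0,0,0]])

```text
time: 8.22
tool_pos: [0.5343, 0.0093, 0.0404]
tcp_rot: [1.065, 1.295, -1.064]
wrist_force: [3.5, 0.5, -0.4]
width: 0.24
```

>>> carry_out(offset=[[0,-0.1,0],[0,-0.1,0],[0,-0.1,0],[0,-0.1,0],[0,-0.1,0]], delta_rot=[[0,0,0],[0,0,0],[0,0,0],[0,0,0],[0,0,0]])

```text
time: 8.63
tool_pos: [0.5293, 0.0084, 0.0403]
tcp_rot: [1.065, 1.295, -1.064]
wrist_force: [3.4, 0.9, -0.3]
width: 0.235
```

>>> carry_out(offset=[[0,-0.1,0],[0,-0.1,0],[0,-0.1,0],[0,-0.1,0],[0,-0.1,0]], delta_rot=[[0,0,0],[0,0,0],[0,0,0],[0,0,0],[0,0,0]])

```text
time: 9.05
tool_pos: [0.5255, 0.0075, 0.0405]
tcp_rot: [1.066, 1.293, -1.063]
wrist_force: [6.8, 2.1, -2.6]
width: 0.239
```

>>> carry_out(offset=[[0,-0.1,0],[0,-0.1,0],[0,-0.1,0],[0,-0.1,0],[0,0,0]], delta_rot=[[0,0,0],[0,0,0],[0,0,0],[0,0,0],[0,0,0]])

```text
time: 9.47
tool_pos: [0.5237, 0.0068, 0.0415]
tcp_rot: [1.068, 1.29, -1.06]
wrist_force: [9.3, 1.5, -2.7]
width: 0.235
```

>>> carry_out(offset=[[0,-0.1,0],[0,-0.1,0],[0,-0.1,0],[0,-0.1,0],[0,0,0]], delta_rot=[[0,0,0],[0,0,0],[0,0,0],[0,0,0],[0,0,0]])

```text
time: 9.88
tool_pos: [0.522, 0.0062, 0.0424]
tcp_rot: [1.07, 1.286, -1.057]
wrist_force: [12.9, 2.9, -3.1]
width: 0.237
```

>>> carry_out(offset=[[0,-0.1,0],[0,-0.1,0],[0,-0.1,0],[0,-0.05,0],[0,0,0]], delta_rot=[[0,0,0],[0,0,0],[0,0,0],[0,0,0],[0,0,0]])

```text
time: 10.3
tool_pos: [0.5207, 0.0056, 0.0433]
tcp_rot: [1.072, 1.283, -1.054]
wrist_force: [15.5, 4.1, -2.2]
width: 0.233
```

>>> carry_out(offset=[[0,-0.1,0],[0,-0.05,0],[0,0,0],[0,0,0],[0,0,0]], delta_rot=[[0,0,0],[0,0,0],[0,0,0],[0,0,0],[0,0,0]])

```text
time: 10.72
tool_pos: [0.5201, 0.0054, 0.0437]
tcp_rot: [1.073, 1.281, -1.053]
wrist_force: [16.8, 3.1, -3.5]
width: 0.24
```

>>> carry_out(offset=[[0,0,0],[0,0,0],[0,0,0],[0,0,0],[0,0,0]], delta_rot=[[0,0,0],[0,0,0],[0,0,0],[0,0,0],[0,0,0]])

```text
time: 11.13
tool_pos: [0.5201, 0.0054, 0.0437]
tcp_rot: [1.073, 1.281, -1.053]
wrist_force: [15.8, 4.0, -2.7]
width: 0.237
```

>>> carry_out(offset=[[0,0,0],[0,0,0],[0,0,0],[0,0,0],[0,0,0]], delta_rot=[[0,0,0],[0,0,0],[0,0,0],[0,0,0],[0,0,0]])

```text
time: 11.55
tool_pos: [0.5201, 0.0054, 0.0437]
tcp_rot: [1.073, 1.281, -1.053]
wrist_force: [17.1, 4.1, -2.7]
width: 0.235
```

```bash
python3 - <<'E'
from h import *
st()
im,W=cloud('scene'); np.savez('scene2.npz',im=im,W=W)
cv2.imwrite('pics/scene_p.png',cv2.resize(im[195:270,205:305,::-1],(800,600),interpolation=cv2.INTER_CUBIC))
E
```

```text
t 11.55 p [0.5201 0.0054 0.0437] yaw 11.13 x [ 0.017  0.001 -1.   ] F [17.1  4.1 -2.7] w 0.235 q6 1.34
```

View pics/scene_p.png

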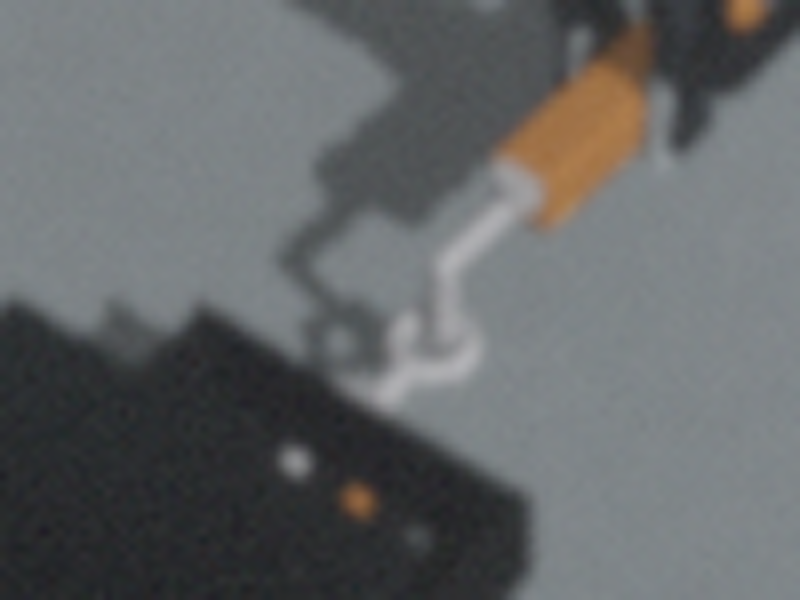

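Scene crop: the prong sits in the ring at about (445,325) with the tray drawn out. About 17 N was held for more than 0.8 s. Now I'll ease off.

>>> carry_out(offset=[[0,0.25,0],[0,0.25,0],[0,0.25,0],[0,0.25,0],[0,0.1,0]], delta_rot=[[0,0,0],[0,0,0],[0,0,0],[0,0,0],[0,0,0]])

```text
time: 12.02
tool_pos: [0.5243, 0.0072, 0.041]
tcp_rot: [1.066, 1.292, -1.062]
wrist_force: [6.5, 0.7, -2.3]
width: 0.237
```

>>> carry_out(offset=[[0,0.1,0],[0,0.1,0],[0,0.1,0],[0,0.1,0],[0,0,0]], delta_rot=[[0,0,0],[0,0,0],[0,0,0],[0,0,0],[0,0,0]])

```text
time: 12.43
tool_pos: [0.5261, 0.0078, 0.0402]
tcp_rot: [1.064, 1.296, -1.065]
wrist_force: [3.6, 0.8, -0.5]
width: 0.239
```

>>> carry_out(offset=[[0,0.1,0],[0,0.1,0],[0,0.1,0],[0,0,0],[0,0,0]], delta_rot=[[0,0,0],[0,0,0],[0,0,0],[0,0,0],[0,0,0]])

```text
time: 12.85
tool_pos: [0.5282, 0.0083, 0.0397]
tcp_rot: [1.064, 1.297, -1.066]
wrist_force: [-0.0, -0.1, -1.6]
width: 0.239
```

>>> carry_out(offset=[[0,0.1,0],[-0.2,0,0],[-0.3,0,0],[-0.3,0,0],[-0.3,0,0]], delta_rot=[[0,0,0],[0,0,0],[0,0,0],[0,0,0],[0,0,0]])

```text
time: 13.27
tool_pos: [0.5303, 0.0085, 0.0517]
tcp_rot: [1.065, 1.295, -1.064]
wrist_force: [1.1, 0.8, -1.7]
width: 0.236
```

>>> carry_out(offset=[[-0.3,0,0],[-0.3,0,0],[-0.3,0,0],[-0.3,0,0],[-0.3,0,0]], delta_rot=[[0,0,0],[0,0,0],[0,0,0],[0,0,0],[0,0,0]])

```text
time: 13.68
tool_pos: [0.5303, 0.0086, 0.0667]
tcp_rot: [1.065, 1.295, -1.064]
wrist_force: [0.2, -0.1, -1.9]
width: 0.237
```

Unhooked cleanly. Next I'll lift higher and look at how the hook sits in the grip.

>>> carry_out(offset=[[-1,0,0],[-1,0,0],[-1,0,0],[-1,0,0],[-1,0,0]], delta_rot=[[0,0,0],[0,0,0],[0,0,0],[0,0,0],[0,0,0]])

```text
time: 14.1
tool_pos: [0.5306, 0.0085, 0.1179]
tcp_rot: [1.065, 1.294, -1.064]
wrist_force: [-0.3, -1.0, -1.3]
width: 0.244
```

```bash
python3 - <<'E'
from h import *
st()
im,W=cloud('scene'); np.savez('scene3.npz',im=im,W=W)
cv2.imwrite('pics/scene_u.png',cv2.resize(im[150:270,200:360,::-1],(800,600),interpolation=cv2.INTER_CUBIC))
plan([.4568,-.2607,.118],-18.3,15)
E
```

```text
t 14.1 p [0.5306 0.0085 0.1179] yaw 11.16 x [ 0.001  0.    -1.   ] F [-0.3 -1.  -1.3] w 0.244 q6 1.35
turn/row deg [ 1.96 -0.   -0.02] total cm in tool [  0.18 -12.61  24.95]
[0.01, -0.84, 1.66]
[0.01, -0.78, 1.69]
[0.01, -0.72, 1.72]
[0.01, -0.67, 1.74]
[0.01, -0.61, 1.76]
[0.01, -0.54, 1.78]
[0.01, -0.48, 1.8]
[0.01, -0.42, 1.82]
[0.01, -0.36, 1.83]
[0.01, -0.3, 1.84]
[0.01, -0.23, 1.85]
[0.01, -0.17, 1.86]
[0.01, -0.11, 1.86]
[0.01, -0.04, 1.86]
[0.01, 0.02, 1.86]
```

View pics/scene_u.png

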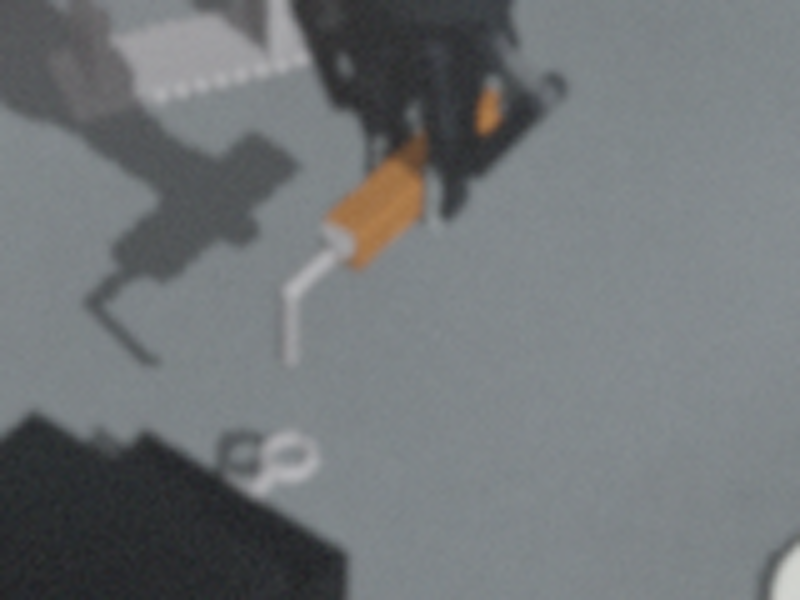

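Scene crop: the hook is held level with its prong vertical, tip at about (290,360), and the ring at (292,457) is free with the tray left out. Back to the rest.

>>> carry_out(offset=[[0,-0.84,1.66],[0,-0.78,1.69],[0,-0.72,1.72],[0,-0.67,1.74],[0,-0.61,1.76]], delta_rot=[[1.96,0,0],[1.96,0,0],[1.96,0,0],[1.96,0,0],[1.96,0,0]])

```text
time: 14.57
tool_pos: [0.5049, -0.0819, 0.1167]
tcp_rot: [1.193, 1.219, -1.192]
wrist_force: [0.3, -0.2, -1.3]
width: 0.237
```

>>> carry_out(offset=[[0,-0.54,1.78],[0,-0.48,1.8],[0,-0.42,1.82],[0,-0.36,1.83],[0,-0.3,1.84]], delta_rot=[[1.96,0,0],[1.96,0,0],[1.96,0,0],[1.96,0,0],[1.96,0,0]])

```text
time: 14.98
tool_pos: [0.4799, -0.1718, 0.1167]
tcp_rot: [1.318, 1.134, -1.318]
wrist_force: [-0.1, -0.9, -1.8]
width: 0.238
```

>>> carry_out(offset=[[0,-0.23,1.85],[0,-0.17,1.86],[0,-0.11,1.86],[0,-0.04,1.86],[0,0.02,1.86]], delta_rot=[[1.96,0,0],[1.96,0,0],[1.96,0,0],[1.96,0,0],[1.96,0,0]])

```text
time: 15.4
tool_pos: [0.4547, -0.2615, 0.1167]
tcp_rot: [1.441, 1.04, -1.441]
wrist_force: [0.9, -0.4, -1.2]
width: 0.234
```

>>> carry_out(offset=[[0.5,0,0],[0.5,0,0],[0.5,0,0],[0.4,0,0],[0,0,0]], delta_rot=[[0,0,0],[0,0,0],[0,0,0],[0,0,0],[0,0,0]])

```text
time: 15.82
tool_pos: [0.4541, -0.2591, 0.0957]
tcp_rot: [1.439, 1.045, -1.44]
wrist_force: [0.3, 0.1, -1.8]
width: 0.241
```

```bash
python3 - <<'E'
from h import *
st(); plan([.4572,-.2611,.0435],-18.3,5)
# rest groove line from first view: handle vs rest; hook now
im,W=cloud('scene'); hsv=cv2.cvtColor(im,cv2.COLOR_RGB2HSV)
v,u=np.mgrid[:384,:512]
m=(hsv[...,1]>110)&(W[...,2]>.075)&(W[...,2]<.125)&(abs(W[...,0]-.46)<.1)&(abs(W[...,1]+.26)<.06)&(im[...,0]>im[...,2]+40)
P=W[m]; print(m.sum(),np.nanmedian(P,0))
E
```

```text
t 15.82 p [ 0.4541 -0.2591  0.0957] yaw -18.17 x [-0.002  0.002 -1.   ] F [ 0.3  0.1 -1.8] w 0.241 q6 1.32
turn/row deg [ 0.03 -0.01  0.03] total cm in tool [5.22 0.37 0.1 ]
[1.04, 0.07, 0.02]
[1.04, 0.07, 0.02]
[1.04, 0.07, 0.02]
[1.04, 0.07, 0.02]
[1.04, 0.07, 0.02]
219 [ 0.47502122 -0.25495058  0.11781713]
```

>>> carry_out(offset=[[0.7,0.15,0.1],[0.7,0.15,0],[0.7,0,0],[0.5,0,0],[0.5,0,0]], delta_rot=[[0,0,0],[0,0,0],[0,0,0],[0,0,0],[0,0,0]])

```text
time: 16.28
tool_pos: [0.4571, -0.2622, 0.0653]
tcp_rot: [1.44, 1.043, -1.44]
wrist_force: [1.0, -0.4, -1.8]
width: 0.236
```

>>> carry_out(offset=[[0.3,0,0],[0.3,0,0],[0.3,0,0],[0.3,0,0],[0.2,0,0]], delta_rot=[[0,0,0],[0,0,0],[0,0,0],[0,0,0],[0,0,0]])

```text
time: 16.7
tool_pos: [0.4575, -0.2625, 0.052]
tcp_rot: [1.44, 1.041, -1.44]
wrist_force: [0.9, -0.1, -1.5]
width: 0.241
```

```bash
python3 - <<'E'
from h import *
st(); plan([.4570,-.2610,.0435],-18.3,5)
E
```

```text
t 16.7 p [ 0.4575 -0.2625  0.052 ] yaw -18.25 x [-0. -0. -1.] F [ 0.9 -0.1 -1.5] w 0.241 q6 1.32
turn/row deg [0.01 0.   0.  ] total cm in tool [ 0.85 -0.09 -0.13]
[0.17, -0.02, -0.03]
[0.17, -0.02, -0.03]
[0.17, -0.02, -0.03]
[0.17, -0.02, -0.03]
[0.17, -0.02, -0.03]
```

>>> carry_out(offset=[[0.17,-0.02,-0.03],[0.17,-0.02,-0.03],[0.17,0,-0.03],[0.17,0,0],[0.15,0,0]], delta_rot=[[0,0,0],[0,0,0],[0,0,0],[0,0,0],[0,0,0]])

```text
time: 17.12
tool_pos: [0.4574, -0.2615, 0.0439]
tcp_rot: [1.44, 1.041, -1.44]
wrist_force: [-0.6, 0.3, -1.9]
width: 0.238
```

>>> carry_out(offset=[[0.05,0,0],[0.05,0,0],[0.02,0,0],[0,0,0],[0,0,0]], delta_rot=[[0,0,0],[0,0,0],[0,0,0],[0,0,0],[0,0,0]])

```text
time: 17.53
tool_pos: [0.4575, -0.2616, 0.0434]
tcp_rot: [1.44, 1.041, -1.44]
wrist_force: [-3.4, 1.6, 5.8]
width: 0.234
```

Seated at the same TCP height as when I took it, with a seat reaction. Opening now.

>>> carry_out(offset=[[0,0,0],[0,0,0],[0,0,0],[0,0,0],[0,0,0]], delta_rot=[[0,0,0],[0,0,0],[0,0,0],[0,0,0],[0,0,0]], fingers=1)

```text
time: 17.95
tool_pos: [0.4574, -0.2615, 0.0426]
tcp_rot: [1.44, 1.041, -1.44]
wrist_force: [0.4, -0.6, -0.7]
width: 0.931
```

>>> carry_out(offset=[[0,0,0],[0,0,0],[0,0,0],[0,0,0],[0,0,0]], delta_rot=[[0,0,0],[0,0,0],[0,0,0],[0,0,0],[0,0,0]])

```text
time: 18.37
tool_pos: [0.4574, -0.2615, 0.0428]
tcp_rot: [1.44, 1.041, -1.44]
wrist_force: [-0.6, 0.4, -0.4]
width: 1.001
```

>>> carry_out(offset=[[-1,0,0],[-2,0,0],[-3,0,0],[-3,0,0],[-3,0,0]], delta_rot=[[0,0,0],[0,0,0],[0,0,0],[0,0,0],[0,0,0]])

```text
time: 18.78
tool_pos: [0.4571, -0.2613, 0.1646]
tcp_rot: [1.44, 1.042, -1.44]
wrist_force: [1.2, -1.3, 0.3]
width: 0.999
```

>>> carry_out(offset=[[-1,-2.5,2.5],[-1,-2.5,2.5],[-0.5,-2.5,2.5],[0,-2.5,2.5],[0,-2.5,2.5]], delta_rot=[[0,0,0],[0,0,0],[0,0,0],[0,0,0],[0,0,0]])

```text
time: 19.2
tool_pos: [0.2986, -0.3419, 0.1895]
tcp_rot: [1.439, 1.039, -1.438]
wrist_force: [-1.2, -0.8, -0.3]
width: 0.998
```

```bash
python3 - <<'E'
from h import *
st()
D={}
for n in('top','scene'):
    im,W=cloud(n); cv2.imwrite(f'pics/{n}_e.png',cv2.resize(im[...,::-1],(800,600),interpolation=cv2.INTER_CUBIC)); D[n]=(im,W)
im,W=D['top']; hsv=cv2.cvtColor(im,cv2.COLOR_RGB2HSV); v,u=np.mgrid[:384,:512]
m=(u>307)&(u<349)&(v>189)&(v<250)&(hsv[...,1]>90)
r,c,n,mm=rect(m,'top',.072); print('handle',r,c,n,np.nanmedian(W[mm],0))
E
```

```text
t 19.2 p [ 0.2986 -0.3419  0.1895] yaw -18.19 x [ 0.002 -0.002 -1.   ] F [-1.2 -0.8 -0.3] w 0.998 q6 0.98
handle ((456.62762451171875, -259.2230224609375), (22.46080207824707, 116.11409759521484), 71.67915344238281) [ 0.45647757 -0.25910822] 289 [ 0.4571146  -0.25877049  0.07211444]
```

View pics/top_e.png

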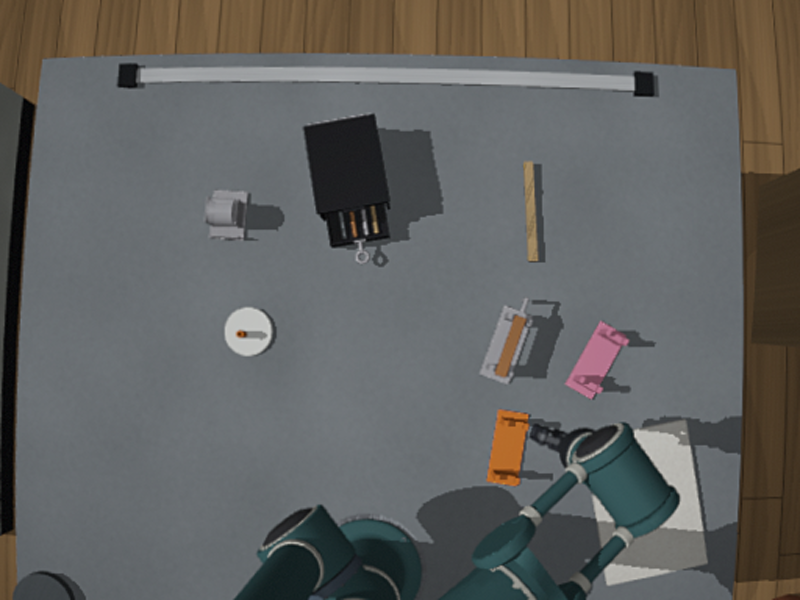

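View pics/scene_e.png

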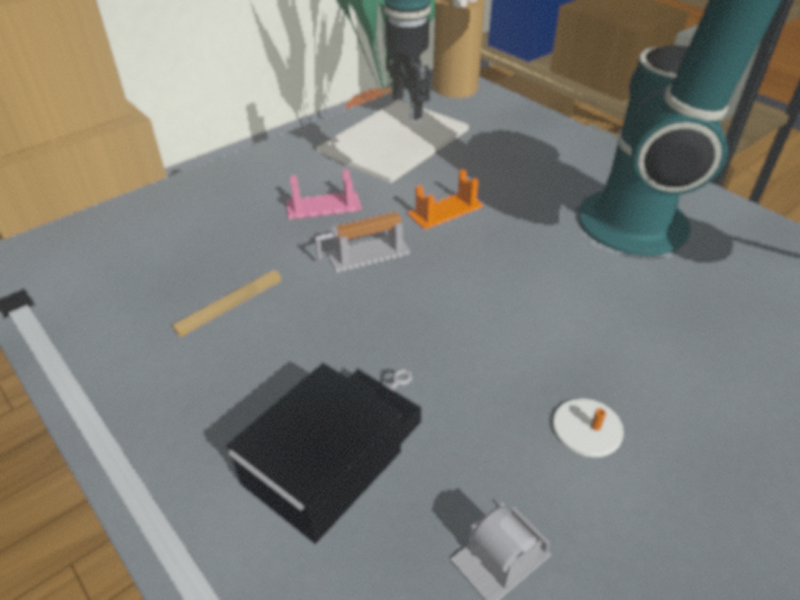

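Both views show the hook seated exactly as before (handle at (512,345) in the top view), the tray drawn out (ring at (362,256)), the bystanders unmoved and the arm clear.

```bash
python3 -c "
from workcell import *
print(finish_job())"
```

```text
the job is handed in; nothing more can be done
None
```

I hooked the tray's ring, drew the tray out onto the sprung stop, unhooked it and laid the hook back in its rest. The job was handed in at about 19 s of the 72 s.

- **Pull:** The tray dragged with about 3 N until the stop took up. I then held about 17 N of total pull, read at the wrist, steady for about 0.8 s. That leaves roughly 14 N on the stop. The highest reading was about 17.6 N, but I only saw the force at the end of each move, not during it.
- **Tray:** After unhooking, the final pictures show the tray still drawn out.
- **Hook:** The handle measures the same as at the start, at (0.457, -0.259) with its top at z 0.072.
- **Other things:** The bystanders and look-alikes appear unmoved. The gripper is open and clear of everything.
- **Disagreement:** The two cameras placed the ring about 2 mm apart in x. I aimed between the two values, and the prong went in with no contact force.

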